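Tuck a cover strip under the sprung lap and hold it pressed flat

ROBOT

A 6-joint arm with a two-finger parallel gripper is mounted at the origin on a cart in front of the work surface, level with it; the furniture and walls round the work are solid. World frame = base frame: x ahead of the robot, y to its left, z up, the work surface at z = 0. Lengths are in m, angles in rad, forces in N, time in s.
With the tool pointing down it reaches from about 0.25 to 0.775 m from the base axis. Payload 4 kg.
Tool frame: the origin (TCP) lies midway between the tips of the shut fingers; the grasp point (between the pads) lies robot.tcp_to_grasp behind it (robot.tcp_to_grasp is the distance from the TCP to the grasp point, in m); y points along the fingers, x is the direction in which the jaws open and shut, and the axes are right-handed (so a half turn about y gives the same grasp; the last joint's range is limited). The gripper opens to 94 mm and grips with 3 to 60 N. Pads are 16 mm wide; open, the fingers measure 119 mm over their backs; the gripper's body (75 mm by 177 mm) begins 78 mm behind the grasp point.
Start: joints at [-1.356, 0.087, 1.371, -0, 1.684, -0.103], TCP at [0.172, -0.522, 0.206] pointing down, gripper open.
Joint ranges: [-3.1, 3.1], [-0.76, 2.03], [0.27, 2.55], [-1.08, 4.22], [0.17, 2.65], [-2.57, 2.57]. Speed limits (rad/s): [2.79, 2.79, 3.14, 3.14, 3.14, 3.14].

INTERFACE

Orientations are given as [roll, pitch, yaw] about the fixed x, y, z axes, in that order (R = Rz(yaw) Ry(pitch) Rx(roll)).
In Python, from bench import robot gives the robot as it stands.
- The arm moves only by the tool arm_command, never from a script. Its argument "series" is text: rows parted by semicolons, each of 7 numbers parted by spaces: the turn, a rotation vector about the tool's x, y, z in rad, then the shift along the tool's x, y, z in m, then the finger opening in m, from 0 to 0.094. A call has 1 to 12 rows; each row shifts and turns the pose as measured when the row begins, along the tool's axes as they then stand; what a row does not reach is not made up. A row lasts 1/10 s, in which the tool goes at most 50 mm and 8.59 degrees, less where a joint would pass 70% of its speed; a pose out of reach is approached as far as the arm can. A call with a gripper value outside its range is refused whole. The fingers move at their own pace and stop on an object; the grip force is fixed at half the most. Time passes only in rows, so rows that do not move let the fingers close. It gives the time, the measured TCP pose, the force and the opening at its end, in the units of the state.
- robot.get_obs(): the state, without advancing time (a new reading comes with each control period).
- robot.snapshot(name): name is "scene" or "top" or "wrist"; returns the picture (480x640x3 uint8, blue, green, red); there is no depth.
- robot.camera_params(name): a dict with "fx", "fy", "cx", "cy" (pixels), "extrinsics" (4x4, takes a point from camera to world coordinates). Camera axes: x right, y up, looking along -z (the intrinsics and any distortion apply to the point x, -y, -z); pixel columns grow to the right and rows downward; lengths in m; the calibration is good to about 2 mm. A picture is of the moment at which its call begins: read the wrist's pose just before it. camera_params takes no time and is no camera call; for the wrist camera it gives the pose at the moment of the call.
- robot.close_job(): hands the job in, once; it reports no verdict.
Trained networks look in the newest picture that a camera, given by its name, has taken for a name from the list of things; names that differ only in an ending like _2 or _b are one class to them, and where a whole thing is asked for, a point or a joint stands for the part that bears it (a point fixed in the world has none). Each returns a list of dicts, best first, with "score" (0 to 1); they miss things now and then, are a little off and sometimes report something else, mostly with a low value. They report only what shows in the picture. A call takes as long as a camera call. They do not tell look-alikes from the thing itself.
- robot.spot_in(camera, target): "centre" ([x, y, z] in m, in the coordinates of the camera as it stood for that picture, good to about 4 mm: the middle of the surface that is visible of it).
The state is a dict: "time": time; "joint_positions": joint angles; "qvel": joint speeds; "joint_torque": joint torques, N m; "tool_pos": TCP position; "ee_rot": TCP orientation; "wrist_force": force on the tool from outside, world axes, zero at the start; "wrist_torque": the same for the moment, N m; "width": finger opening in m.
Only numpy, scipy, OpenCV 4.12 (cv2) and the standard library are available. Lean on these libraries where they do the work, as an engineer would, in place of code of your own. Each camera call takes 0.05 s, during which the arm holds its last target.

TASK

Pick up the loose aluminium cover strip by its fin and slide its plain edge (the long edge away from the fin) under the sprung lap of the grey chassis, fully home against the stop, without lifting the lap. Press the strip down flat on the deck against the spring pad and finish while still holding it pressed there, so that its screws could be put in; leave the tin, the screwdriver and the transformer where they are.

Things in the scene. Friction and masses are not known exactly. Their poses are not given: they have to be found in the camera images.
- chassis: grey chassis fixed on the bench, 150 (x) x 140 (y) x 30 mm; origin at its underside's centre. Its top is the deck, open from the front edge (x = -75 mm) to the dark steel lap over its back half. The strip goes in along chassis +x, between cheeks 132 mm apart (x = -9 to 75 mm, 49 mm high). Hidden under the lap is the stop bar (front face x = 10 mm, 8 mm above the deck)
- home (a point): point fixed to the chassis at (-50, 0, 46) mm in the chassis' frame, axes as the chassis: the centre of the strip's fin (point fin) is here when the strip is fully home against the stop, centred and flat on the deck. The strip's front edge is then flush with the front edge of the deck
- lap_edge (a point): middle of the underside of the lap's flat part at its front edge, fixed to the chassis at (-15, 0, 39) mm: 9 mm above the deck. The lap is 4 mm thick and 128 mm wide (y), with a lip in front that slopes up 4 mm over 8 mm (to x = -23 mm, top 47 mm above the bench). The home strip reaches 25 mm under it
- lap (a joint): angle of the lap about its hinge at the back (85 mm behind its front edge): 0 = down on its rest, grows as the front edge lifts (0.06 rad = 5 mm). A light spring holds it down; about 1.5 N at its edge lifts it
- pad (a joint): travel of the sprung black round bar (82 mm long along y) that stands 4 mm out of the deck at x = -50 mm in the chassis' frame: 0 = up, 0.004 m = pressed level with the deck. It needs 1.4 N to start and 4.2 N when level
- fin (a point): centre of the upright fin on the loose aluminium cover strip, z up, x towards the plain edge. Strip: plate 85 (x) x 120 (y) x 4 mm, about 80 g. Fin: 40 (x) x 12 (y) x 24 mm high on the plate's top, so this point is 16 mm above the plate's underside, the fin's top 12 mm higher. Plain edge 60 mm ahead of this point (+x), front edge 25 mm behind it
- tuck_edge (a point): middle of the strip's plain edge, the one to be tucked, half-way up the 4 mm thickness; same axes as point fin
- flux_tin: small round yellow tin, 53 mm across, 20 mm high; bystander
- driver: green-handled screwdriver lying flat, 180 mm long; bystander
- transformer: small dark transformer block, 44 x 44 x 36 mm; bystander
Things that resemble listed ones, but are neither listed nor needed, are in the scene too. There is more than one size of the part that bears fin; the job needs the larger.

How it is judged:
On the way:
1. the strip's plain edge is at least 8 mm under the lap (x of tuck_edge in the frame of lap_edge above 0.008 m and z of tuck_edge in the frame of lap_edge below 0.002 m and y of tuck_edge in the frame of lap_edge between -0.02 and 0.02 m), for 0.1 s.
At the end, for the whole second after the job is handed in: plain edge at least 19 mm under the lap (25 = home), strip centred within 8 mm, straight within 0.08 rad, flat within 0.03 rad, pad pressed at least 3 of its 4 mm, lap below 0.03 rad, fingers still on the strip (over 1.5 N) and strip pressing on the chassis (over 2 N) (x of tuck_edge in the frame of lap_edge above 0.019 m and z of tuck_edge in the frame of lap_edge below -0.004 m and y of fin in the frame of home between -0.008 and 0.008 m and angle between the x axis of fin and the x axis of home, either way round below 0.08 rad and angle between fin's own z axis and vertical below 0.03 rad and value of joint pad above 0.003 m and value of joint lap below 0.03 rad and contact force between the fingers and strip above 1.5 N and contact force between strip and chassis above 2 N); the arm keeps its last pose, push and grip.
It fails at once if the lap was lifted more than 5 mm (value of joint lap above 0.06 rad).
It fails at once if the tin was disturbed (distance of flux_tin from where it was at the start of the episode above 0.03 m).
It fails at once if the screwdriver was disturbed (distance of driver from where it was at the start of the episode above 0.03 m).
It fails at once if the transformer was disturbed (distance of transformer from where it was at the start of the episode above 0.03 m).
It also fails if it takes over 38 s, if anything falls off the work surface, if the arm or the gripper's body presses on something with over 40 N, if the wrist force passes 120 N, or if a joint passes its speed limit or range.

## Working session

There is one attempt and no reset: what is moved stays moved. The work goes in short steps, Python scripts to look and compute and a tool call to move; the robot and the scene stay as the last step left them, time stands still between calls to the robot, and variables do not carry over. Pictures are saved under pics/ and viewed, and the job is handed in when it is done.

Besides the shell and the picture viewer there is one more tool, called after ">>>" as name(argument=value, ...) on one line, values as JSON. arm_command: Moves the arm, as the interface text tells. Its arguments: {"type":"object","properties":{"series":{"type":"string"}},"required":["series"]}

```bash
ls; mkdir -p pics; python3 - <<'E'
from bench import robot
import cv2
o=robot.get_obs()
for k,v in o.items(): print(k,v)
print(robot.tcp_to_grasp)
for n in ["scene","top","wrist"]:
    im=robot.snapshot(n); cv2.imwrite(f"pics/{n}0.png",im)
    p=robot.camera_params(n); print(n,p)
    for t in ["fin","chassis","lap","pad","flux_tin","driver","transformer"]:
        if n=="wrist": continue
        r=robot.spot_in(n,t)
        for d in r[:4]:
            import numpy as np
            w=np.array(p["extrinsics"])@np.r_[d["centre"],1]
            print(n,t,round(d["score"],2),w[:3].round(3))
E
```

```text
pics
time 0.0
joint_positions [-1.35610198e+00  8.79190076e-02  1.37225075e+00 -4.75425709e-05
  1.68360949e+00 -1.03138578e-01]
qvel [ 0.00026282  0.00097888  0.00163171 -0.00080515 -0.0004069   0.0008431 ]
joint_torque [-2.38946843e-03 -3.40181994e+01 -3.02430797e+01  7.15910783e-02
  3.29022040e-02 -1.56548085e-04]
tool_pos [ 0.17171986 -0.52191798  0.20432564]
ee_rot [-1.5706182   0.00217984 -1.25296851]
wrist_force [ 0.2467093  -0.68672989 -0.55383418]
wrist_torque [0.05159003 0.02530428 0.02083451]
width 0.0940041909011081
0.0188
scene {'fx': 580.799145488646, 'fy': 580.799145488646, 'cx': 315.7875362752602, 'cy': 232.3613793604204, 'extrinsics': array([[ 0.81356311,  0.38517907, -0.43560551, -0.08792144],
       [-0.58146799,  0.53482577, -0.61307126, -0.97734444],
       [-0.00316916,  0.75206282,  0.65908382,  1.05009159],
       [ 0.        ,  0.        ,  0.        ,  1.        ]])}
scene chassis 0.71 [ 0.587 -0.165  0.047]
scene lap 0.68 [ 0.606 -0.144  0.046]
scene pad 0.37 [ 0.528 -0.151  0.035]
scene flux_tin 0.77 [0.721 0.104 0.02 ]
scene driver 0.7 [0.703 0.32  0.015
[... 546 characters left out ...]
7 0.019]
top lap 0.56 [ 0.604 -0.143  0.041]
top lap 0.48 [ 0.583 -0.138  0.044]
top pad 0.48 [ 0.537 -0.136  0.031]
top flux_tin 0.6 [0.727 0.107 0.02 ]
top driver 0.65 [0.708 0.321 0.018]
top transformer 0.73 [ 0.468 -0.367  0.035]
wrist {'fx': 332.79454832907925, 'fy': 332.79454832907925, 'cx': 318.81457695524045, 'cy': 241.39607688692843, 'extrinsics': array([[ 3.11441867e-01,  9.20052689e-01,  2.37712036e-01,
         2.40517982e-01],
       [-9.50264913e-01,  3.01343015e-01,  7.86700900e-02,
        -5.00292014e-01],
       [ 7.47765974e-04, -2.50390567e-01,  9.68144620e-01,
         3.84158945e-01],
       [ 0.00000000e+00,  0.00000000e+00,  0.00000000e+00,
         1.00000000e+00]])}
```

View pics/top0.png

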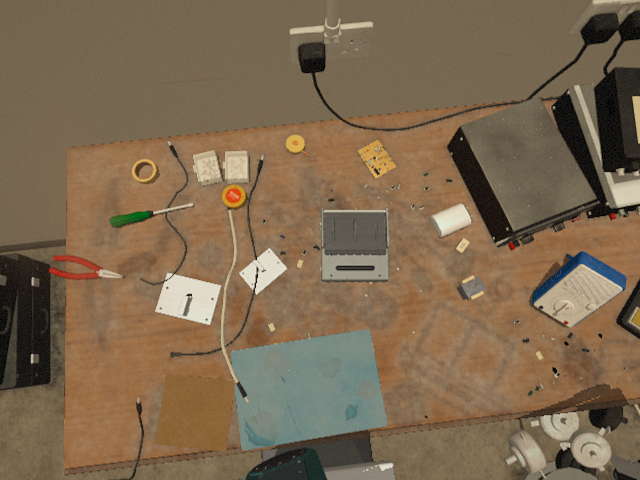

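View pics/scene0.png

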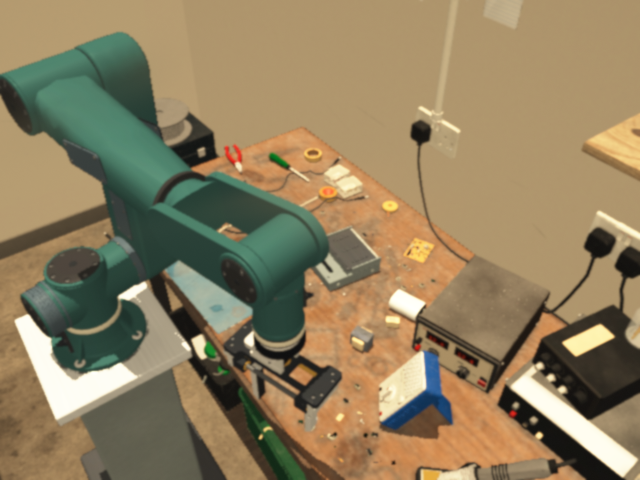

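```bash
python3 - <<'E'
import cv2
im=cv2.imread("pics/top0.png")
cv2.imwrite("pics/top0c.png",cv2.resize(im[120:320,130:430],(800,533),interpolation=cv2.INTER_CUBIC))
im=cv2.imread("pics/scene0.png")
cv2.imwrite("pics/scene0c.png",cv2.resize(im[100:400,150:550],(800,600),interpolation=cv2.INTER_CUBIC))
E
```

```text
(no output)
```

View pics/top0c.png

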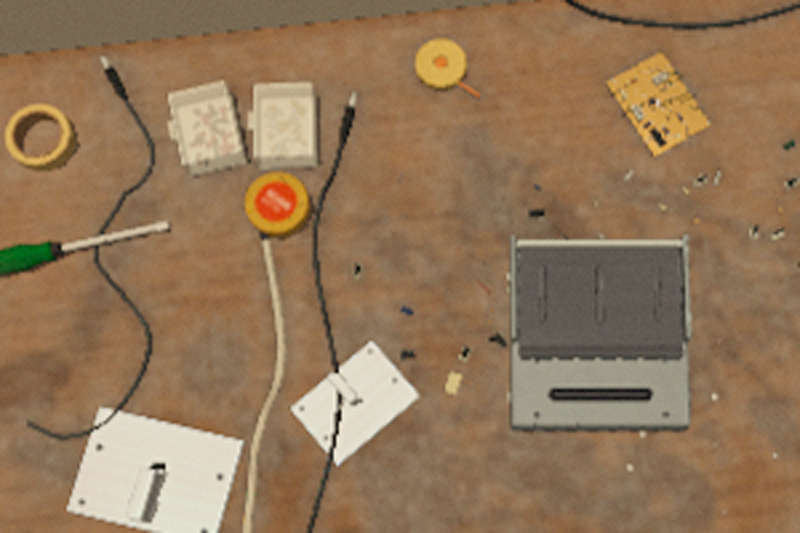

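View pics/scene0c.png

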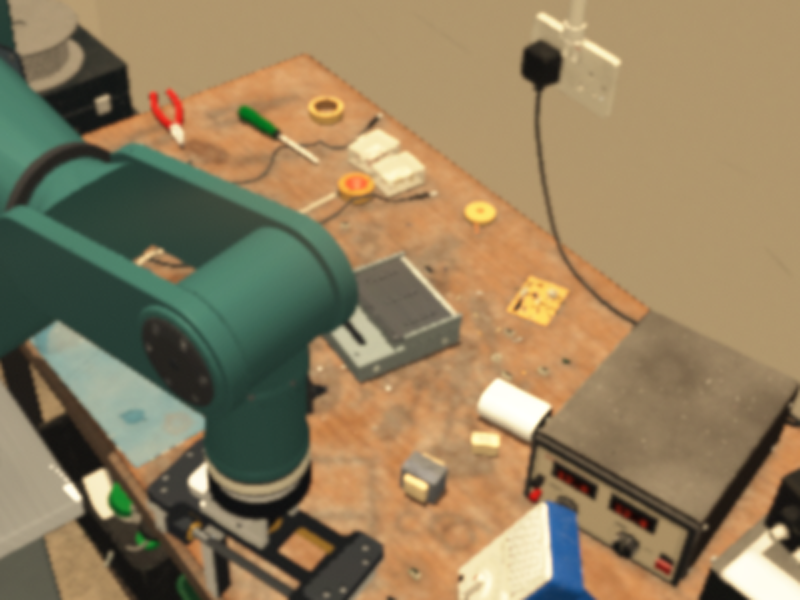

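```bash
cat > h.py <<'E'
import numpy as np, cv2
from scipy.spatial.transform import Rotation as Ro
from bench import robot
def pose():
    o=robot.get_obs(); return np.array(o["tool_pos"]),Ro.from_euler("xyz",o["ee_rot"]),o
def plan(target,rpy):
    p,R,o=pose(); T=Ro.from_euler("xyz",rpy)
    d=R.inv().apply(np.array(target)-p); rv=(R.inv()*T).as_rotvec()
    print("t",round(o["time"],2),"tcp",p.round(4),"rpy",np.round(o["ee_rot"],4),"F",np.round(o["wrist_force"],1),"w",round(o["width"],4))
    print("shift tool",d.round(4),"|",round(float(np.linalg.norm(d)),3),"rotvec",rv.round(4))
def snap(n,f):
    P=robot.camera_params(n); im=robot.snapshot(n); cv2.imwrite(f"pics/{f}.png",im); np.savez(f"pics/{f}.npz",E=P["extrinsics"],K=[P["fx"],P["fy"],P["cx"],P["cy"]]); return im,P
def ray(f,uv):
    z=np.load(f"pics/{f}.npz"); fx,fy,cx,cy=z["K"]; E=z["E"]
    d=np.array([(uv[0]-cx)/fx,-(uv[1]-cy)/fy,-1]); return E[:3,3],E[:3,:3]@d
def at(f,uv,h):
    c,d=ray(f,uv); return c+d*(h-c[2])/d[2]
def proj(f,X):
    z=np.load(f"pics/{f}.npz"); fx,fy,cx,cy=z["K"]; E=z["E"]
    q=E[:3,:3].T@(np.array(X)-E[:3,3]); return np.array([cx+fx*q[0]/-q[2],cy-fy*q[1]/-q[2]])
def tri(l):
    A=np.zeros((3,3));b=np.zeros(3)
    for f,uv in l:
        c,d=ray(f,uv); d=d/np.linalg.norm(d); M=np.eye(3)-np.outer(d,d); A+=M;b+=M@c
    X=np.linalg.solve(A,b); return X,[np.round(proj(f,X)-uv,1) for f,uv in l]
E
python3 -c "
from h import *
plan([0.5,-0.14,0.2],[-np.pi/2,0,-np.pi/2])"
```

```text
t 0.85 tcp [ 0.1719 -0.5225  0.2055] rpy [-1.5708e+00 -1.0000e-04 -1.2530e+00] F [0.  0.1 0.9] w 0.0939
shift tool [-0.2608  0.0055  0.4312] | 0.504 rotvec [-0.000e+00  3.178e-01  1.000e-04]
```

>>> arm_command(series="0 0 0 -0.026 0 0.043 0.04;0 0 0 -0.026 0 0.043 0.04;0 0 0 -0.026 0 0.043 0.04;0 0 0 -0.026 0 0.043 0.04;0 0 0 -0.026 0 0.043 0.04;0 0 0 -0.026 0 0.043 0.04;0 0 0 -0.026 0 0.043 0.04;0 0 0 -0.026 0 0.043 0.04;0 0 0 -0.026 0 0.043 0.04;0 0.1 0 -0.026 0 0.043 0.04;0 0.1 0 0 0 0 0.04;0 0.1 0 0 0 0 0.04")

```text
time: 2.05
tool_pos: [0.5024, -0.1392, 0.205]
ee_rot: [-1.566, -0.002, -1.567]
wrist_force: [0.4, 0.0, 0.6]
width: 0.0402
```

```bash
python3 -c "
from h import *
im,P=snap('wrist','w1')
plan([0.5,-0.14,0.2],[-np.pi/2,0,-np.pi/2])
plan([0.48,0.22,0.2],[-np.pi/2,0,-np.pi/2-.2])"
```

```text
t 2.1 tcp [ 0.5024 -0.1391  0.2049] rpy [-1.5659e+00 -1.3000e-03 -1.5702e+00] F [ 0.8 -0.2 -0.9] w 0.0401
shift tool [ 0.0009  0.0049 -0.0024] | 0.006 rotvec [-0.0049  0.0006  0.0013]
t 2.1 tcp [ 0.5024 -0.1391  0.2049] rpy [-1.5659e+00 -1.3000e-03 -1.5702e+00] F [ 0.8 -0.2 -0.9] w 0.0401
shift tool [-0.3591  0.0044 -0.0222] | 0.36 rotvec [-0.005   0.2006  0.0008]
```

View pics/w1.png

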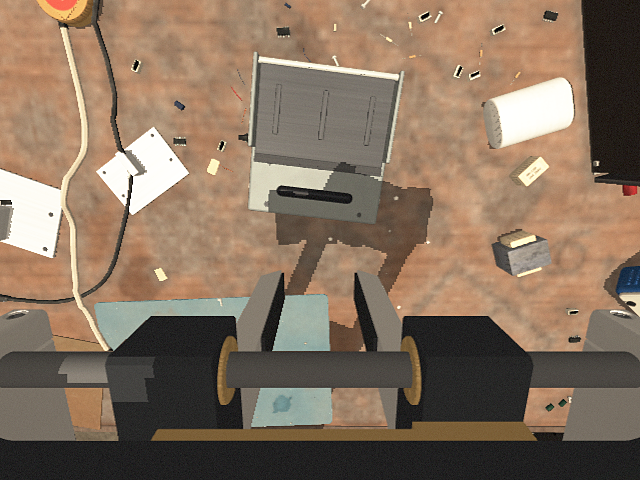

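>>> arm_command(series="0 0 0 -0.045 0 -0.003 0.04;0 0 0 -0.045 0 -0.003 0.04;0 0 0 -0.045 0 -0.003 0.04;0 0 0 -0.045 0 -0.003 0.04;0 0 0 -0.045 0 -0.003 0.04;0 0 0 -0.045 0 -0.003 0.04;0 0 0 -0.045 0 -0.003 0.04;0 0.1 0 -0.045 0 -0.003 0.04;0 0.1 0 0 0 0 0.04;0 0 0 0 0 0 0.04")

```text
time: 3.1
tool_pos: [0.4766, 0.2311, 0.2039]
ee_rot: [-1.563, 0.0, -1.767]
wrist_force: [0.2, -0.1, 0.4]
width: 0.0399
```

```bash
python3 -c "
from h import *
im,P=snap('wrist','w2')
plan([0.48,0.22,0.2],[-np.pi/2,0,-np.pi/2-.2])
for d in robot.spot_in('wrist','fin'): print(d['score'],(P['extrinsics']@np.r_[d['centre'],1]).round(4))
"
```

```text
t 3.15 tcp [0.4766 0.2311 0.2038] rpy [-1.5635e+00  7.0000e-04 -1.7660e+00] F [-0.1  0.6 -0.5] w 0.04
shift tool [0.0102 0.0039 0.0055] | 0.012 rotvec [-0.0073  0.0048 -0.0007]
0.86 [0.5528 0.056  0.0068 1.    ]
0.74 [0.5146 0.2198 0.0034 1.    ]
0.37 [ 0.5941 -0.0837  0.0451  1.    ]
```

View pics/w2.png

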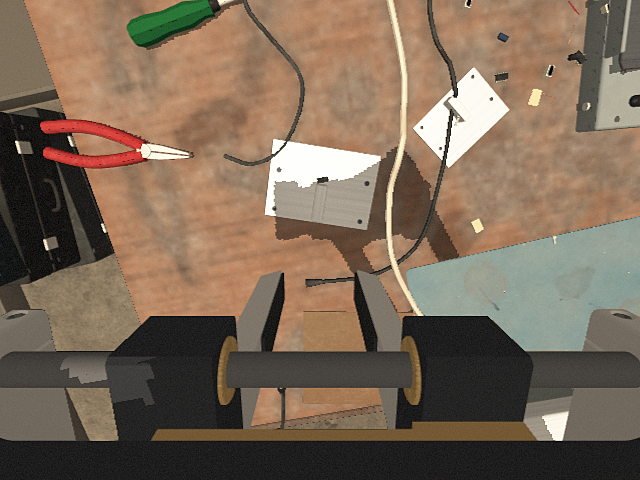

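```bash
python3 - <<'E'
from h import *
im=cv2.imread("pics/w2.png")
cv2.imwrite("pics/w2c.png",cv2.resize(im[120:250,240:420],(792,572),interpolation=cv2.INTER_CUBIC))
im=cv2.imread("pics/w1.png")
cv2.imwrite("pics/w1c.png",cv2.resize(im[40:240,230:430],(600,600),interpolation=cv2.INTER_CUBIC))
E
```

```text
(no output)
```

View pics/w2c.png

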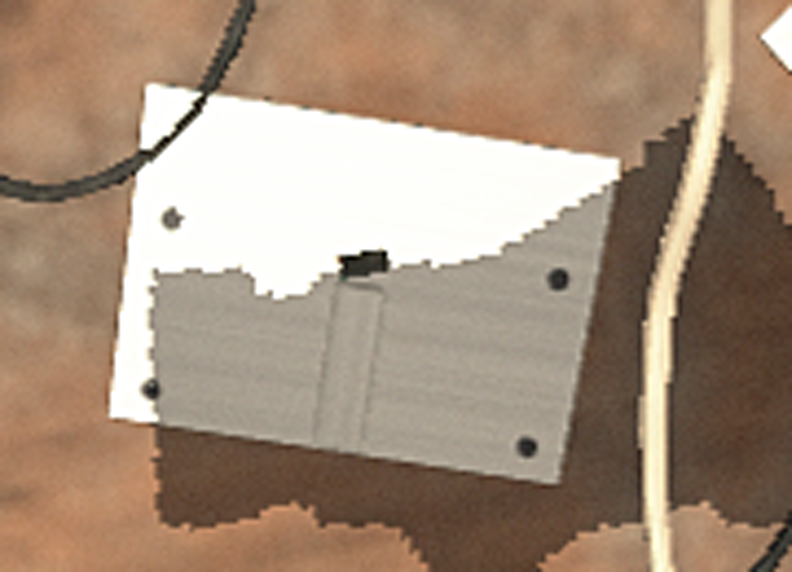

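View pics/w1c.png

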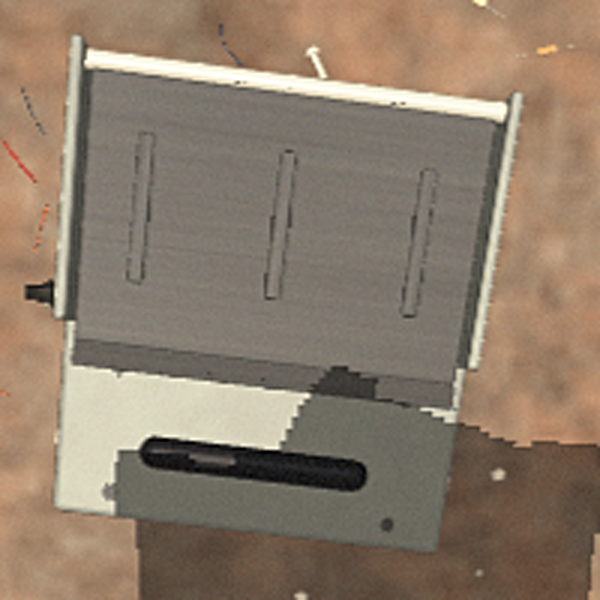

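```bash
python3 - <<'E'
from h import *
import math
z=robot.camera_params("top"); np.savez("pics/top0.npz",E=z["extrinsics"],K=[z["fx"],z["fy"],z["cx"],z["cy"]])
f=lambda a:(240+a[0]/4.4-.5+.11,120+a[1]/4.4-.5+.11)
pl=[at("w2",f(a),.004)[:2] for a in [(148,85),(620,160),(560,484),(110,418)]]
fn=[at("w2",f(a),.028)[:2] for a in [(335,280),(382,290),(362,453),(317,445)]]
pl=np.array(pl);fn=np.array(fn);print(pl.round(4),fn.round(4))
for q in(pl,fn):
    c=q.mean(0);s=[np.linalg.norm(q[i]-q[(i+1)%4]) for i in range(4)]
    x=(q[0]+q[1]-q[2]-q[3]);y=q[0]+q[3]-q[1]-q[2]
    print("centre",c.round(4),"sides",np.round(s,4),"yawx",math.atan2(x[1],x[0]),"from y",math.atan2(-y[0],y[1]))
# chassis w1
g=lambda a:(230+a[0]/3-.5+.17,40+a[1]/3-.5+.17)
fl,fr=at("w1",g((55,510)),.03),at("w1",g((436,551)),.03)
print("front L/R",fl.round(4),fr.round(4),np.linalg.norm(fl-fr)); d=fl-fr;yaw=math.atan2(-d[0],d[1]);print("yaw",yaw)
c=(fl+fr)/2; X=np.array([math.cos(yaw),math.sin(yaw),0]);print("origin",(c+.075*X)[:2],"home",(c+.025*X)[:2])
# lip edge top z=.047 corners
l1,l2=at("w1",g((74,362)),.045),at("w1",g((455,408)),.045); print("lip",l1.round(4),l2.round(4),np.linalg.norm(l1-l2),[float((l-c)@X) for l in (l1,l2)])
b1,b2=at("w1",g((76,38)),.079-.0),at("w1",g((518,95)),.079); print("back cheeks",[float((l-c)@X) for l in (b1,b2)],np.linalg.norm(b1-b2))
E
```

```text
[[0.5758 0.2614]
 [0.5351 0.1494]
 [0.4561 0.1776]
 [0.4965 0.2902]] [[0.5216 0.2248]
 [0.5171 0.2142]
 [0.479  0.2266]
 [0.4832 0.2371]]
centre [0.5159 0.2196] sides [0.1191 0.0839 0.1196 0.0843] yawx -0.3453632340604611 from y -0.34696681180559635
centre [0.5002 0.2257] sides [0.0115 0.04   0.0113 0.0404] yawx -0.3121905131503854 from y -0.3902629670474475
front L/R [ 0.519  -0.0643  0.03  ] [ 0.5044 -0.201   0.03  ] 0.13747734927020908
yaw -0.10655262165130111
origin [ 0.58627502 -0.14060448] home [ 0.53655859 -0.13528692]
lip [ 0.5705 -0.0762  0.045 ] [ 0.5559 -0.2026  0.045 ] 0.12724196580575678 [0.05246837041739684, 0.051388240961436585]
back cheeks [0.14013857456354648, 0.13930201815523985] 0.12346442397521956
```

```bash
python3 -c "
from h import *
plan([0.4998,0.2256,0.09],[-np.pi/2,0,-1.917])"
```

```text
t 3.2 tcp [0.4768 0.2302 0.2039] rpy [-1.5633e+00  3.0000e-04 -1.7674e+00] F [-0.4 -0.1 -0.1] w 0.0402
shift tool [0.     0.114  0.0226] | 0.116 rotvec [-0.0075  0.1496 -0.0009]
```

>>> arm_command(series="-0.004 0.075 0 0 0.035 0.008 0.04;-0.003 0.075 0 0 0.035 0.008 0.04;0 0 0 0 0.035 0.007 0.04;0 0 0 0 0.005 0 0.04;0 0 0 0 0 0 0.04")

```text
time: 3.7
tool_pos: [0.5037, 0.2188, 0.0948]
ee_rot: [-1.564, 0.005, -1.922]
wrist_force: [-0.0, 0.2, 0.4]
width: 0.0405
```

```bash
python3 -c "
from h import *
im,P=snap('wrist','w3')
plan([0.4998,0.2256,0.01],[-np.pi/2,0,-1.917])"
```

```text
t 3.75 tcp [0.5037 0.2188 0.0951] rpy [-1.564  0.005 -1.922] F [-0.3  0.7  0.1] w 0.04
shift tool [-0.0046  0.085  -0.0065] | 0.085 rotvec [-0.0068 -0.005  -0.005 ]
```

View pics/w3.png

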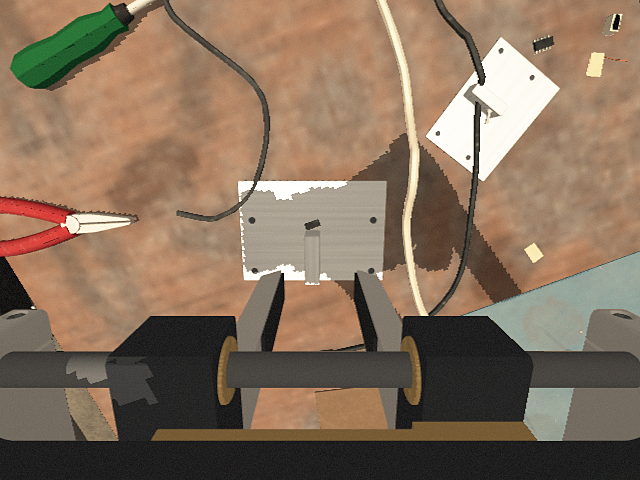

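```bash
python3 - <<'E'
from h import *
import math
im=cv2.imread("pics/w3.png")
cv2.imwrite("pics/w3c.png",cv2.resize(im[170:300,230:400],(765,585),interpolation=cv2.INTER_CUBIC))
f=lambda a:(240+a[0]/4.4-.4,120+a[1]/4.4-.4)
for a,b in zip([(148,85),(620,160),(560,484),(110,418)],[(238,181),(386,181),(384,280),(243,280)]): print("pl",tri([("w2",f(a)),("w3",b)]))
for a,b in zip([(335,280),(382,290),(362,453),(317,445)],[(306,231),(320,231),(320,284),(305,284)]): print("fin",tri([("w2",f(a)),("w3",b)]))
E
```

```text
pl (array([0.57603523, 0.26170305, 0.00126895]), [array([-0., -0.]), array([0., 0.])])
pl (array([0.5351312 , 0.1496432 , 0.00396474]), [array([-0.2,  0. ]), array([ 0.3, -0. ])])
pl (array([0.45629033, 0.17721035, 0.00551412]), [array([0.5, 0. ]), array([-0.6,  0. ])])
pl (array([0.49687317, 0.29042507, 0.0040346 ]), [array([-0.3, -0.2]), array([0.4, 0.2])])
fin (array([0.51959441, 0.22480133, 0.0051113 ]), [array([0.6, 0.3]), array([-0.8, -0.3])])
fin (array([0.51483091, 0.2138225 , 0.00258222]), [array([0.3, 0.1]), array([-0.4, -0.1])])
fin (array([0.47834469, 0.22679491, 0.02419594]), [array([-0., -0.]), array([0., 0.])])
fin (array([0.48305999, 0.23746416, 0.02635347]), [array([-0.3, -0.1]), array([0.4, 0.1])])
```

View pics/w3c.png

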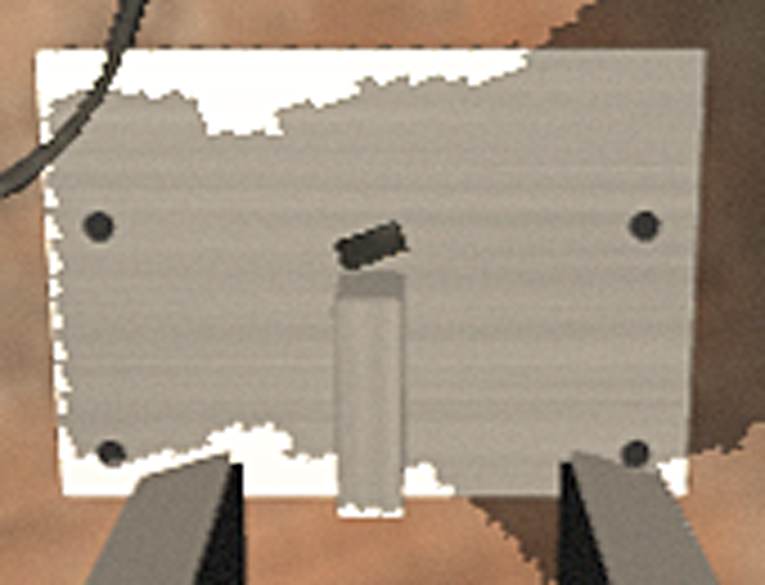

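>>> arm_command(series="0 0 0 -0.0046 0 -0.0065 0.04;-0.007 0 -0.005 0 0.03 0 0.04;0 0 0 0 0.03 0 0.04")

```text
time: 4.05
tool_pos: [0.5066, 0.2288, 0.0461]
ee_rot: [-1.554, 0.015, -1.921]
wrist_force: [0.3, 0.1, -0.4]
width: 0.0399
```

```bash
python3 -c "
from h import *
plan([0.4998,0.2256,0.0075],[-np.pi/2,0,-1.917])"
```

```text
t 4.05 tcp [0.5066 0.2288 0.0461] rpy [-1.5541  0.0146 -1.9214] F [ 0.3  0.1 -0.4] w 0.0399
shift tool [ 0.0059  0.0384 -0.0059] | 0.039 rotvec [-0.0168 -0.0045 -0.0146]
```

>>> arm_command(series="-0.0168 -0.004 -0.0146 0.006 0 -0.006 0.04;0 0 0 0 0 0 0.04")

```text
time: 4.25
tool_pos: [0.497, 0.2257, 0.0464]
ee_rot: [-1.574, -0.002, -1.915]
wrist_force: [-0.6, 0.3, -0.1]
width: 0.04
```

```bash
python3 -c "
from h import *
plan([0.4998,0.2256,0.0075],[-np.pi/2,0,-1.917])"
```

```text
t 4.25 tcp [0.497  0.2257 0.0464] rpy [-1.5738e+00 -1.9000e-03 -1.9155e+00] F [-0.6  0.3 -0.1] w 0.04
shift tool [-0.0009  0.0389  0.0028] | 0.039 rotvec [0.003  0.0015 0.0019]
```

Good. Down, with a settle, then close.

>>> arm_command(series="0.003 0 0 0 0.019 0.0028 0.04;0 0 0 0 0.017 0 0.04;0 0 0 0 0 0 0.04")

```text
time: 4.55
tool_pos: [0.5041, 0.2272, 0.0184]
ee_rot: [-1.56, 0.007, -1.914]
wrist_force: [-0.7, 0.3, 0.5]
width: 0.0398
```

```bash
python3 -c "
from h import *
plan([0.4998,0.2256,0.0075],[-np.pi/2,0,-1.917])"
```

```text
t 4.55 tcp [0.5041 0.2272 0.0184] rpy [-1.5603  0.0067 -1.9139] F [-0.7  0.3  0.5] w 0.0398
shift tool [ 0.0031  0.0108 -0.0037] | 0.012 rotvec [-0.0105  0.0031 -0.0067]
```

>>> arm_command(series="-0.01 0.003 -0.007 0.003 0.008 -0.004 0.04;-0.003 0 0 0 0.004 0 0.04;0 0 0 0 0 0 0.04")

```text
time: 4.85
tool_pos: [0.5022, 0.2271, 0.0112]
ee_rot: [-1.568, 0.005, -1.916]
wrist_force: [0.4, 0.0, 0.2]
width: 0.0402
```

```bash
python3 -c "
from h import *
plan([0.4998,0.2256,0.0075],[-np.pi/2,0,-1.917])"
```

```text
t 4.85 tcp [0.5022 0.2271 0.0112] rpy [-1.5676  0.0045 -1.9165] F [0.4 0.  0.2] w 0.0402
shift tool [ 0.0023  0.0037 -0.0018] | 0.005 rotvec [-0.0032  0.0005 -0.0045]
```

>>> arm_command(series="-0.003 0 -0.004 0.002 0.004 -0.002 0.04;0 0 0 0 0 0 0.0;0 0 0 0 0 0 0.0;0 0 0 0 0 0 0.0;0 0 0 0 0 0 0.0")

```text
time: 5.35
tool_pos: [0.5004, 0.2261, 0.0085]
ee_rot: [-1.569, 0.002, -1.917]
wrist_force: [-0.6, -1.0, 0.1]
width: 0.0121
```

```bash
python3 -c "
from h import *
plan([0.4998,0.2256,0.0075],[-np.pi/2,0,-1.917])"
```

```text
t 5.35 tcp [0.5004 0.2261 0.0085] rpy [-1.5690e+00  1.6000e-03 -1.9165e+00] F [-0.6 -1.   0.1] w 0.0121
shift tool [ 0.0007  0.001  -0.0004] | 0.001 rotvec [-0.0018  0.0005 -0.0016]
```

>>> arm_command(series="0 0 0 0 -0.02 0 0;0 0 0 0 -0.03 0 0;0 0 0 0 -0.03 0 0;0 0 0 0 -0.02 0 0;0 0 0 0 0 0 0")

```text
time: 5.85
tool_pos: [0.4981, 0.2253, 0.1089]
ee_rot: [-1.575, -0.003, -1.917]
wrist_force: [1.0, 0.5, -0.9]
width: 0.0119
```

```bash
python3 -c "
from h import *
plan([0.4768,-0.129,0.12],[-np.pi/2,0,-np.pi/2-.1066])"
```

```text
t 5.85 tcp [0.4981 0.2253 0.1089] rpy [-1.5746 -0.0026 -1.9167] F [ 1.   0.5 -0.9] w 0.0119
shift tool [ 0.3406 -0.0106  0.1   ] | 0.355 rotvec [ 0.0041 -0.2393  0.0021]
```

>>> arm_command(series="0 0 0 0.02 -0.002 0.006 0;0 0 0 0.04 -0.002 0.012 0;0 0 0 0.04 -0.002 0.012 0;0 0 0 0.04 -0.001 0.012 0;0 0 0 0.04 -0.001 0.012 0;0 0 0 0.04 -0.001 0.012 0;0 0 0 0.04 -0.001 0.012 0;0 0 0 0.04 0 0.012 0;0 0 0 0.03 0 0.008 0;0 -0.12 0 0 0 0 0;0 -0.12 0 0 0 0 0;0 0 0 0 0 0 0")

```text
time: 7.05
tool_pos: [0.4699, -0.1304, 0.1009]
ee_rot: [-1.598, 0.001, -1.667]
wrist_force: [-0.3, -0.5, -0.7]
width: 0.0115
```

```bash
python3 -c "
from h import *
im,P=snap('wrist','w4')
plan([0.4768,-0.129,0.12],[-np.pi/2,0,-np.pi/2-.1066])"
```

```text
t 7.1 tcp [ 0.4698 -0.1302  0.1008] rpy [-1.5983e+00  7.0000e-04 -1.6689e+00] F [ 0.2  0.2 -1.5] w 0.012
shift tool [-0.0019 -0.0194  0.0063] | 0.021 rotvec [ 0.0275  0.0085 -0.0006]
```

View pics/w4.png

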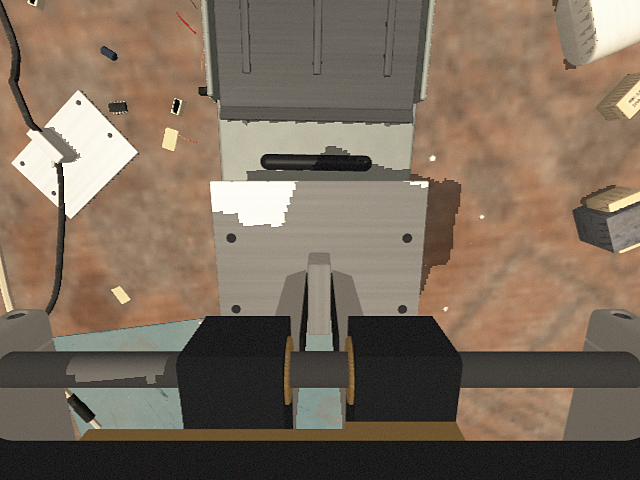

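```bash
python3 - <<'E'
from h import *
im=cv2.imread("pics/w4.png")
cv2.imwrite("pics/w4c.png",cv2.resize(im[60:330,190:450],(780,810)[0:2],interpolation=cv2.INTER_CUBIC)[:600])
E
```

```text
(no output)
```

View pics/w4c.png

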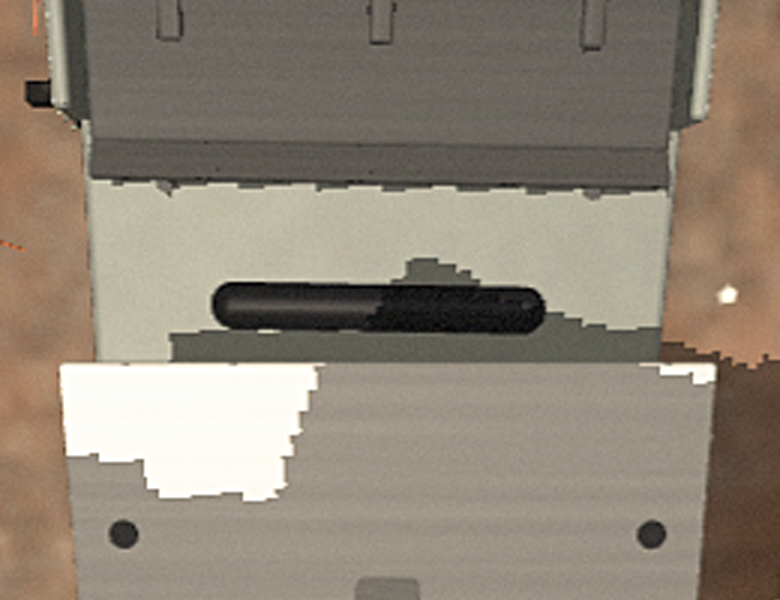

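```bash
cat > m4.py <<'E'
from h import *
import math
g=lambda a:(190+a[0]/3-.33,60+a[1]/3-.33)
p,R,o=pose()
r=lambda a,h:at("w4",g(a),h)
l1,l2=r((90,181),.044),r((667,191),.044); d=l1-l2; print("lip w",np.linalg.norm(d),"yaw",math.atan2(-d[0],d[1]),"mid",((l1+l2)/2).round(4))
b1,b2=r((213,305),.033),r((545,309),.033); d=b1-b2; print("bar",np.linalg.norm(d),math.atan2(-d[0],d[1]),((b1+b2)/2).round(4))
L=[r((83,130),.03),r((97,362),.03)];Rr=[r((672,130),.03),r((660,362),.03)]
for q in (L,Rr): d=q[0]-q[1]; print("side",q[0].round(4),q[1].round(4),math.atan2(d[1],d[0]))
m0=(L[0]+Rr[0])/2;m1=(L[1]+Rr[1])/2; d=m0-m1; print("mid axis",m0.round(4),m1.round(4),math.atan2(d[1],d[0]),"width",np.linalg.norm(L[0]-Rr[0]))
# strip in tool frame
def intool(uv,yy):
    c,d=ray("w4",uv); c=R.inv().apply(c-p); d=R.inv().apply(d); return c+d*(yy-c[1])/d[1]
for uv in [(210.3,181.3),(428.5,181.3),(219,317),(422,316)]: print("strip tool",intool(uv,.0045).round(4))
E
python3 m4.py
```

```text
lip w 0.12728349908417408 yaw -0.11401893699118834 mid [ 0.5621 -0.1381  0.044 ]
bar 0.07918292880030714 -0.10935455972865735 [ 0.5358 -0.1354  0.033 ]
side [ 0.5818 -0.0714  0.03  ] [ 0.5293 -0.0653  0.03  ] -0.11694638236400086
side [ 0.5686 -0.2065  0.03  ] [ 0.5159 -0.2026  0.03  ] -0.0745729543608348
mid axis [ 0.5752 -0.139   0.03  ] [ 0.5226 -0.1339  0.03  ] -0.09576164830019503 width 0.13572389336644272
strip tool [-0.0582  0.0045  0.0589]
strip tool [0.0604 0.0045 0.0589]
strip tool [-0.0595  0.0045 -0.022 ]
strip tool [ 0.0631  0.0045 -0.0213]
```

```bash
python3 -c "
from h import *
plan([0.490,-0.1295,0.07],[-np.pi/2-.06,0,-np.pi/2-.107])"
```

```text
t 7.1 tcp [ 0.4698 -0.1302  0.1008] rpy [-1.5983e+00  7.0000e-04 -1.6689e+00] F [ 0.2  0.2 -1.5] w 0.012
shift tool [-0.0027  0.0302  0.0209] | 0.037 rotvec [-0.0325  0.0089 -0.0003]
```

>>> arm_command(series="-0.016 0.009 0 -0.001 0.01 0.01 0;-0.016 0 0 -0.001 0.01 0.01 0;0 0 0 0 0.007 0 0;0 0 0 0 0 0 0")

```text
time: 7.5
tool_pos: [0.4878, -0.1284, 0.0697]
ee_rot: [-1.635, 0.001, -1.685]
wrist_force: [-0.1, -0.1, -1.0]
width: 0.0113
```

```bash
python3 -c "
from h import *
im,P=snap('wrist','w5')
plan([0.492,-0.1297,0.048],[-np.pi/2-.06,0,-np.pi/2-.107])
im=im[60:330,190:450]; cv2.imwrite('pics/w5c.png',cv2.resize(im,None,fx=2.2,fy=2.2,interpolation=cv2.INTER_CUBIC))"
```

```text
t 7.55 tcp [ 0.4881 -0.1285  0.0702] rpy [-1.6336e+00  8.0000e-04 -1.6852e+00] F [ 0.7  1.  -0. ] w 0.0115
shift tool [0.0007 0.0219 0.0054] | 0.023 rotvec [ 0.0028 -0.0074 -0.0012]
```

View pics/w5c.png

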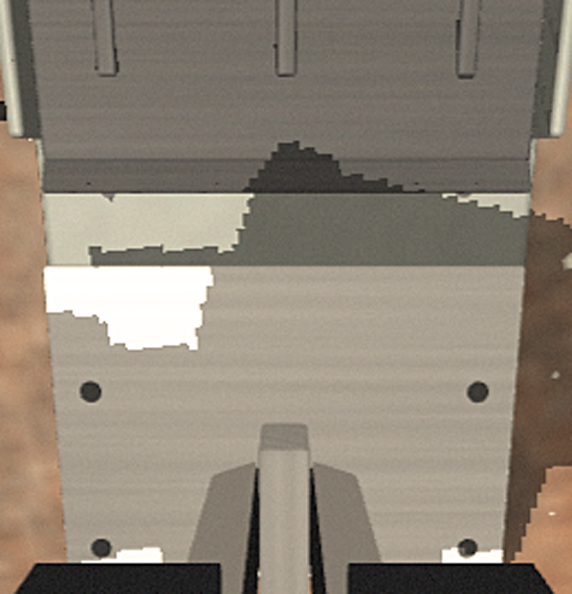

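>>> arm_command(series="0 0 0 0.001 0.008 0 0;0 0 0 0 0.008 0 0;0 0 0 0 0.004 0 0;0 0 0 0 0 0 0")

```text
time: 7.95
tool_pos: [0.4859, -0.1292, 0.0496]
ee_rot: [-1.632, 0.0, -1.686]
wrist_force: [0.3, -0.0, -0.5]
width: 0.0115
```

```bash
python3 -c "
from h import *
im,P=snap('wrist','w6')
plan([0.492,-0.1307,0.048],[-np.pi/2-.06,0,-1.683])
im=im[60:330,190:450]; cv2.imwrite('pics/w6c.png',cv2.resize(im,None,fx=2.2,fy=2.2,interpolation=cv2.INTER_CUBIC))"
```

```text
t 8.0 tcp [ 0.4861 -0.1293  0.0499] rpy [-1.6316e+00  1.0000e-04 -1.6862e+00] F [0.3 0.5 0.2] w 0.0121
shift tool [0.0008 0.0016 0.0062] | 0.006 rotvec [ 0.0008 -0.0032 -0.0003]
```

View pics/w6c.png

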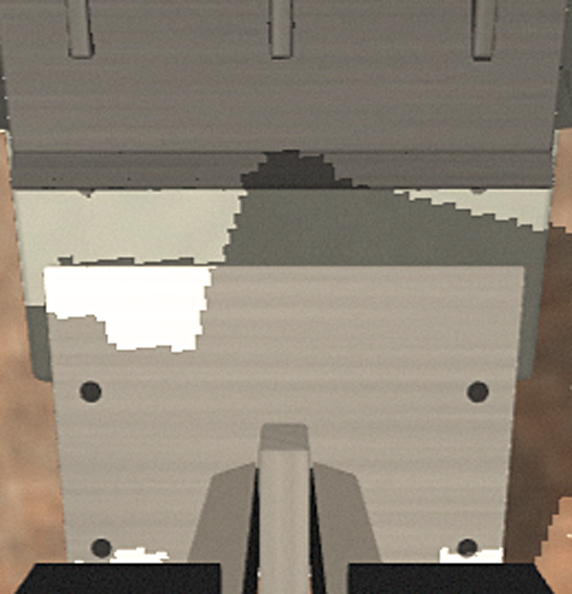

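>>> arm_command(series="0 0 0 0 0.001 0.007 0;0 0 0 0 0.001 0.007 0;0 0 0 0 0 0 0")

```text
time: 8.3
tool_pos: [0.5017, -0.1314, 0.0478]
ee_rot: [-1.629, -0.0, -1.687]
wrist_force: [0.6, 0.1, -0.8]
width: 0.0117
```

```bash
python3 -c "
from h import *
plan([0.510,-0.1315,0.0450],[-np.pi/2-.06,0,-1.684])"
```

```text
t 8.3 tcp [ 0.5017 -0.1314  0.0478] rpy [-1.6291e+00 -4.0000e-04 -1.6866e+00] F [ 0.6  0.1 -0.8] w 0.0117
shift tool [-0.0008  0.0023  0.0084] | 0.009 rotvec [-0.0017 -0.0026  0.0003]
```

>>> arm_command(series="-0.001 0 0 0 0.0015 0.004 0;0 0 0 0 0.001 0.004 0;0 0 0 0 0 0 0")

```text
time: 8.6
tool_pos: [0.511, -0.1325, 0.0449]
ee_rot: [-1.63, -0.001, -1.686]
wrist_force: [-0.5, 0.3, -1.5]
width: 0.012
```

```bash
python3 -c "
from h import *
im,P=snap('wrist','w7')
plan([0.520,-0.1327,0.0445],[-np.pi/2-.06,0,-1.684])
im=im[60:330,190:450]; cv2.imwrite('pics/w7c.png',cv2.resize(im,None,fx=2.2,fy=2.2,interpolation=cv2.INTER_CUBIC))"
```

```text
t 8.65 tcp [ 0.5107 -0.1324  0.0449] rpy [-1.6298e+00 -5.0000e-04 -1.6864e+00] F [-0.8 -0.2 -1.2] w 0.0121
shift tool [-0.0008 -0.0002  0.0093] | 0.009 rotvec [-0.001  -0.0025  0.0004]
```

View pics/w7c.png

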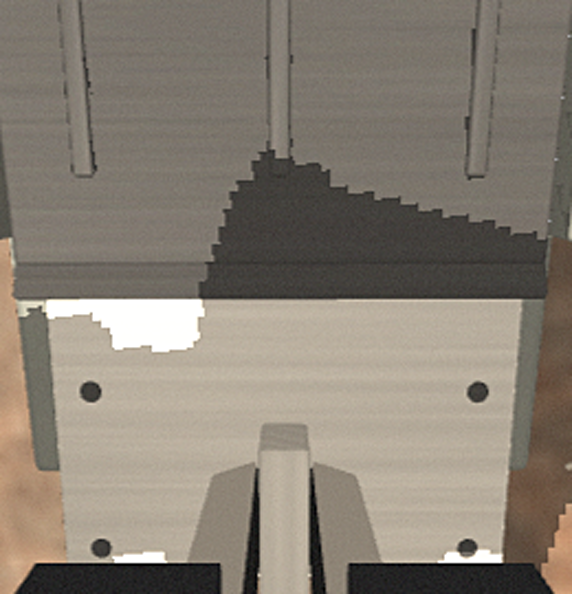

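>>> arm_command(series="0 0 0 -0.0008 0 0.005 0;0 0 0 0 -0.0003 0.005 0;0 0 0 0 0 0 0")

```text
time: 8.95
tool_pos: [0.5215, -0.1328, 0.0446]
ee_rot: [-1.63, -0.001, -1.687]
wrist_force: [-0.5, -0.4, -1.7]
width: 0.0117
```

```bash
python3 -c "
from h import *
plan([0.530,-0.1337,0.0445],[-np.pi/2-.06,0,-1.684])"
```

```text
t 8.95 tcp [ 0.5215 -0.1328  0.0446] rpy [-1.6297e+00 -6.0000e-04 -1.6865e+00] F [-0.5 -0.4 -1.7] w 0.0117
shift tool [-0.0001 -0.0004  0.0085] | 0.009 rotvec [-0.0011 -0.0026  0.0004]
```

>>> arm_command(series="0 0 0 0 -0.0003 0.005 0;0 0 0 0 -0.0003 0.004 0;0 0 0 0 0 0 0")

```text
time: 9.25
tool_pos: [0.5314, -0.134, 0.0447]
ee_rot: [-1.63, -0.001, -1.686]
wrist_force: [0.6, 0.0, -0.9]
width: 0.0124
```

```bash
python3 -c "
from h import *
im,P=snap('wrist','w8')
plan([0.537,-0.1345,0.0445],[-np.pi/2-.06,0,-1.684])
im=im[60:330,190:450]; cv2.imwrite('pics/w8c.png',cv2.resize(im,None,fx=2.2,fy=2.2,interpolation=cv2.INTER_CUBIC))"
```

```text
t 9.3 tcp [ 0.5311 -0.1339  0.0447] rpy [-1.6299e+00 -6.0000e-04 -1.6865e+00] F [-0.3  0.1 -1.2] w 0.0116
shift tool [-0.0001 -0.0002  0.0059] | 0.006 rotvec [-0.0009 -0.0025  0.0004]
```

View pics/w8c.png

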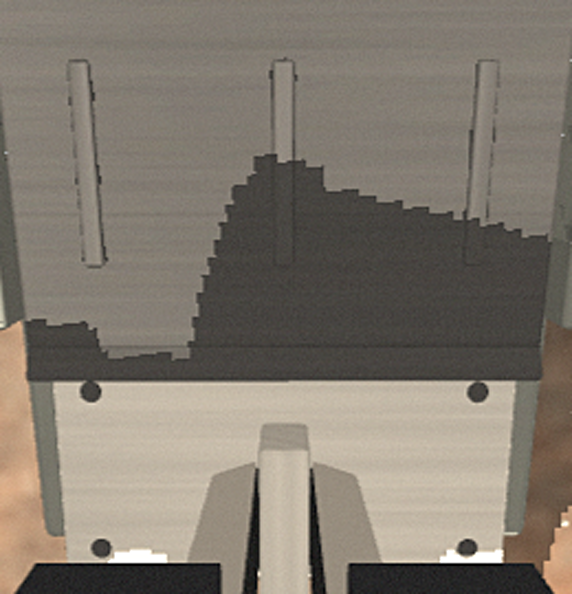

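>>> arm_command(series="0 0 0 0 -0.0002 0.003 0;0 0 0 0 -0.0001 0.002 0;0 0 0 0 0 0 0")

```text
time: 9.6
tool_pos: [0.5363, -0.1345, 0.0446]
ee_rot: [-1.63, -0.001, -1.687]
wrist_force: [-0.1, 0.1, -0.4]
width: 0.0118
```

>>> arm_command(series="0 0 0 0 0 0.002 0;0 0 0 0 0 0 0")

```text
time: 9.8
tool_pos: [0.5367, -0.1347, 0.0445]
ee_rot: [-1.634, -0.001, -1.686]
wrist_force: [0.1, -0.4, -1.3]
width: 0.0121
```

>>> arm_command(series="0 0 0 0 0 0.002 0;0 0 0 0 0 0 0;0 0 0 0 0 0 0")

```text
time: 10.1
tool_pos: [0.5368, -0.1348, 0.0443]
ee_rot: [-1.639, -0.001, -1.686]
wrist_force: [-1.2, -0.5, 1.0]
width: 0.0121
```

>>> arm_command(series="0 0 0 0 0 0.003 0;0 0 0 0 0 0 0")

```text
time: 10.3
tool_pos: [0.5367, -0.1348, 0.0443]
ee_rot: [-1.647, -0.001, -1.686]
wrist_force: [0.2, -0.8, -1.6]
width: 0.0114
```

>>> arm_command(series="0.019 0 0 0 0.0014 0.0003 0;0.019 0 0 0 0.0014 0.0003 0;0 0 0 0 0 0 0")

```text
time: 10.6
tool_pos: [0.5366, -0.1348, 0.0414]
ee_rot: [-1.607, -0.001, -1.686]
wrist_force: [-1.1, 0.2, 1.0]
width: 0.0116
```

```bash
python3 -c "
from h import *
im,P=snap('wrist','w9')
plan([0.537,-0.1345,0.0385],[-np.pi/2,0,-1.684])
im=im[60:330,190:450]; cv2.imwrite('pics/w9c.png',cv2.resize(im,None,fx=2.2,fy=2.2,interpolation=cv2.INTER_CUBIC))"
```

```text
t 10.65 tcp [ 0.5366 -0.1348  0.0414] rpy [-1.6074e+00 -8.0000e-04 -1.6864e+00] F [-2.2  0.4  0.2] w 0.0116
shift tool [-0.0003  0.0029  0.0004] | 0.003 rotvec [ 0.0366 -0.0024  0.0008]
```

View pics/w9c.png

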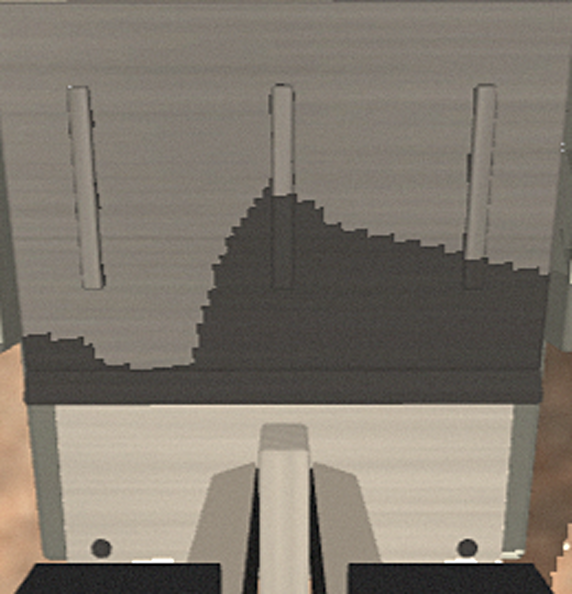

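>>> arm_command(series="0.018 0 0 0 0.0015 0.0003 0;0.012 0 0 0 0.0012 0.0003 0;0 0 0 0 0 0 0")

```text
time: 10.95
tool_pos: [0.5365, -0.1348, 0.0393]
ee_rot: [-1.576, -0.001, -1.686]
wrist_force: [-3.1, 0.3, 1.6]
width: 0.0117
```

```bash
python3 -c "
from h import *
plan([0.537,-0.1345,0.0385],[-np.pi/2,0,-1.684])"
```

```text
t 10.95 tcp [ 0.5365 -0.1348  0.0393] rpy [-1.5762e+00 -9.0000e-04 -1.6863e+00] F [-3.1  0.3  1.6] w 0.0117
shift tool [-0.0004  0.0008  0.0005] | 0.001 rotvec [ 0.0054 -0.0023  0.0009]
```

Now press in small steps and watch the force.

>>> arm_command(series="0.005 0 0 0 0.002 0.0005 0;0 0 0 0 0.002 0.0003 0")

```text
time: 11.15
tool_pos: [0.5364, -0.1348, 0.0384]
ee_rot: [-1.572, -0.001, -1.686]
wrist_force: [-10.2, 1.9, 14.6]
width: 0.0119
```

>>> arm_command(series="0 0 0 0 0.003 0.0003 0;0 0 0 0 0.003 0.0003 0")

```text
time: 11.35
tool_pos: [0.5364, -0.1349, 0.0384]
ee_rot: [-1.573, -0.002, -1.686]
wrist_force: [-11.2, 1.7, 15.8]
width: 0.0123
```

```bash
python3 -c "
from h import *
im,P=snap('wrist','w10')
plan([0.537,-0.1345,0.0385],[-np.pi/2,0,-1.684])
im=im[60:330,190:450]; cv2.imwrite('pics/w10c.png',cv2.resize(im,None,fx=2.2,fy=2.2,interpolation=cv2.INTER_CUBIC))
p,R,o=pose()
def loc(u,v,h):
    return at('w10',(190+u/2.2-.3,60+v/2.2-.3),h)
l1,l2=loc(25,412,.043),loc(541,412,.043);print(l1,l2,np.linalg.norm(l1-l2))
s,_=snap('top','t10'); s=s[190:310,290:410]; cv2.imwrite('pics/t10c.png',cv2.resize(s,None,fx=5,fy=5,interpolation=cv2.INTER_CUBIC))
"
```

```text
t 11.4 tcp [ 0.5364 -0.1349  0.0384] rpy [-1.5728e+00 -1.5000e-03 -1.6860e+00] F [-10.8   1.6  16. ] w 0.0116
shift tool [-0.0004 -0.0001  0.0006] | 0.001 rotvec [ 0.002  -0.002   0.0015]
[ 0.56789421 -0.07485702  0.043     ] [ 0.5530752  -0.20118957  0.043     ] 0.12719872404446822
```

View pics/w10c.png

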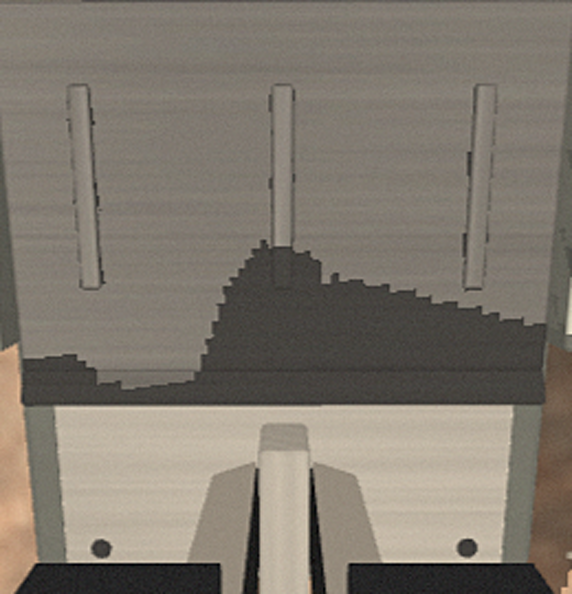

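View pics/t10c.png

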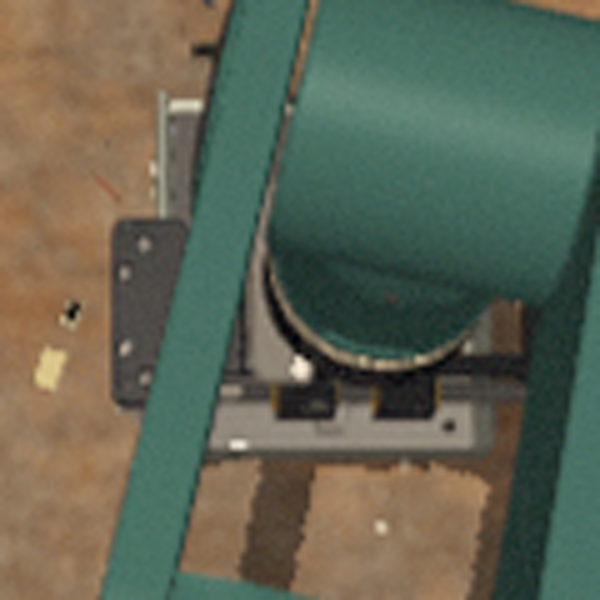

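```bash
python3 -c "
from h import *
print(robot.close_job())
o=robot.get_obs();print(o['time'],o['tool_pos'],o['ee_rot'],o['wrist_force'],o['width'])"
```

```text
the job is handed in; nothing more can be done
None
the job is handed in; nothing more can be done
```

I gripped the larger strip by its fin (the left one of the two; its plate measured 119 x 84 mm). I slid it about 3.5° nose-down under the lap until it stopped, then levelled it and pressed it onto the deck. I handed in at 11.4 s, still holding it there. The hand-in gives no verdict, so I don't know how it was judged.

**Last checks that agreed:**
- **Home:** the tool stopped within 1 mm of the home position I had measured. It was pushing the strip against the stop with about 11 N.
- **Pressed down:** downward force was about 16 N, and the tool was at 38.4 mm against the 38.5 mm expected for a flat strip.
- **Flat and straight:** tool tilt was about 0.002 rad. The strip's edge was parallel to the lap, and it was centred to about 1 mm by eye.
- **Lap:** its lip still measured 127 mm wide, the same as before, so it shows no sign of lifting.
- **Top view:** the strip's front edge was flush with the deck front.

**Disagreement:** the last picture put the fin about 3 mm closer to the lip than nominal. I took this as measuring error, since the strip cannot go past the stop.

I could not see the pad or the lap joint directly. The pad is inferred from the force and height, and the lap from the lip width. I moved nothing near the tin, screwdriver or transformer, but did not re-measure them at the end.

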